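# Refit the drill plate on the stone-drilling jig

### The arm

A 6-joint arm with a two-finger parallel gripper is mounted at the origin on a cart in front of the work surface, level with it; the furniture and walls round the work are solid. World frame = base frame: x ahead of the robot, y to its left, z up, the work surface at z = 0. Lengths are in m, angles in rad, forces in N, time in s.
With the tool pointing down it reaches from about 0.325 to 0.9 m from the base axis. Payload 3.5 kg.
Tool frame: the origin (TCP) lies midway between the tips of the shut fingers; the grasp point (between the pads) lies 19 mm behind it; z points along the fingers, y is the line along which they close (so a half turn about z gives the same grasp; the last joint's range is limited). The gripper opens to 85 mm and grips with 20 to 120 N. Pads are 22 mm wide; open, the fingers measure 114 mm over their backs; the gripper's body (76 mm by 85 mm) begins 54 mm behind the grasp point. The pads swing forward as they close: fully open they stand 13 mm farther back than shut.
Start: joints at [-0.103, 0.276, -0.026, 1.268, 0, 1.467], TCP at [0.625, -0, 0.231] pointing down, gripper open.
Joint ranges: [-3.12, 3.12], [-0.85, 1.88], [-1.08, 1.24], [-1.95, 2.15], [-1.57, 1.53], [-3.14, 3.14]. Speed limits (rad/s): [2.57, 2.57, 3.14, 3.14, 3.14, 3.14].

### API

Orientations are given as a rotation vector (axis times angle).
In Python, from rig import r gives the robot as it stands.
- The arm moves only by the tool steer_hand, called after "Request:" as name(argument=value, ...), one argument or row to a line, values as JSON. Schema: {"type":"object","properties":{"offsets":{"type":"array","items":{"type":"array","prefixItems":[{"type":"array","items":{"type":"number"},"minItems":3,"maxItems":3},{"type":"array","items":{"type":"number"},"minItems":3,"maxItems":3},{"type":"number"}],"minItems":3,"maxItems":3},"minItems":1,"maxItems":20},"clamp_n":{"type":"number"},"only":{"type":"string"},"quiet":{"type":"boolean"},"lines":{"type":"string"}},"required":["offsets"],"additionalProperties":false}. offsets is a list of rows, 1 to 20 of them, each written [[dx, dy, dz], [rx, ry, rz], opening]: dx, dy, dz in shares of 0.3 m (1.0 is 0.3 m), then a rotation vector rx, ry, rz in normalised numbers (1 is pi rad), then the finger opening in m; each row shifts and turns the commanded pose from where the row before left it, along the tool's axes as they then stand; what a row does not reach is not made up. A row lasts 1/12 s, in which the tool goes at most 0.0417 m and 0.125 rad, less where a joint would pass 70% of its speed; a pose out of reach is approached as far as the arm can. The fingers move at their own pace and stop on an object; clamp_n is the grip in N (left out, the last holds). Time passes only in rows, so rows that do not move let the fingers close. The tool returns the time, the measured TCP pose, the force, the opening and the grip force at its end. only (a regular expression) keeps the lines of the reply that match it, lines (a string "A,B") keeps lines A to B, and quiet returns only ok. Input that does not fit is refused with a message, and nothing moves.
- r.read_state(): the state, without advancing time (a new reading comes with each control period).
- r.snapshot(name): name is "scene" or "side" or "wrist"; returns a dict with "color" (400x640x3 uint8, blue, green, red), "z_map" (400x640 float32, m along the optical axis (not along the pixel's ray), 0 where there is no reading), "intrinsics" (3x3 intrinsics, pixels), "k1" (the pictures are not rectified: a ray, as slopes to the right and down, at radius r is drawn at 1 + k1 r^2 times it, then the intrinsics apply), "cam_to_world" (4x4, takes a point from camera to world coordinates). Camera axes: x right, y up, looking along -z (the intrinsics and any distortion apply to the point x, -y, -z); pixel columns grow to the right and rows downward; lengths in m; the calibration is good to about 2 mm. A picture is of the moment at which its call begins.
- r.sign_off(): hands the job in; it is judged then, once.
The state is a dict: "t": time; "q": joint angles; "joint_velocities": joint speeds; "joint_efforts": joint torques, N m; "position": TCP position; "orientation": TCP orientation; "ft_force": force on the tool from outside, world axes, zero at the start; "wrist_torque": the same for the moment, N m; "gripper_width": finger opening in m; "finger_force": force on a finger pad.
Only numpy, scipy, OpenCV 4.12 (cv2) and the standard library are available. Lean on these libraries where they do the work, as an engineer would, in place of code of your own. Each camera call takes 0.05 s, during which the arm holds its last target. There are 200 camera calls.

### The job

The drill plate has just been deburred in the tilting vise: slide the vise jaw open by its knob, lift the plate out, and put it back right side up on the drilling jig, level over the two guide pins, which stand wherever across the jig the last job left their carrier clamped. Press it fully home on the shoulders without dropping or forcing it, until both spring catches have snapped over its ends, then let go; leave the rasp, mallet and wedge alone.

Things in the scene. Friction and masses are not known exactly. Their poses are not given: they have to be found in the camera images.
- tilt_vise: Blue tilting vise fixed to the bench, 190 x 176 mm. Origin on the bench under the held plate's centre; z up, x to the bed's high edge (ahead, within 0.2 rad), y left. Its bed slopes 30 deg: up-slope is (0.866, 0, 0.5), its normal (-0.5, 0, 0.866), leaning to the robot; bed surface 74 mm high at the origin. Fixed jaw at +y (26 mm over the bed), sliding jaw at -y, 9 mm high stop at the low edge.
- vise_jaw (a joint): Sliding jaw, m: 0 closed on the plate (starts 0 to 0.002), 0.035 fully open; it moves along -y of the vise, stays where left, and needs about 5 N. Closed, its steel lip overhangs the plate's edge by 5 mm, close above the plate, and holds it down; beyond 0.012 the plate is free.
- jaw_knob (a point): Middle of the upright black knob (20 mm diameter, 27 mm long, its axis along the bed's normal) on the sliding jaw, 27 mm above the jaw's top face and 61 mm from the plate's handle. Moves with the jaw. Frame as the bed: x up-slope, y left, z along the normal.
- drill_plate: Aluminium drill plate 150 x 84 x 18 mm (x, y, z), 0.4 to 0.6 kg, at the start held in the vise flat on the sloping bed. Origin at the centre of its underside, z out of its top (handle) face, x along its length (up-slope in the vise). Two through holes of 15.5 mm diameter at x = +-56 mm, y = 0, for the guide pins; symmetrical: either way round fits.
- plate_grip (a point): Middle of the black handle bar of the drill plate: bar 80 mm along the plate's x, 16 mm wide along y, 18 mm high, its middle 51 mm above the plate's underside; it stands on two 11 mm posts at x = +-31 mm. Frame as the plate's.
- drill_jig: Green drilling jig fixed to the bench, base 214 x 116 x 12 mm, a marble blank in its nest. Origin on the bench under the base's centre, x along its length (ahead, within 0.2 rad), z up. On it a grey carrier, clamped anywhere within 10 mm either way along the jig's y (this setting is not reported: see or feel it), bears the two guide pins and the catches at its two ends.
- jig_seat (a point): Mid-setting seat: 45 mm above the bench on the base's centre line, frame as the jig's. Plate home: its origin here, but shifted along y with the carrier. Steel guide pins at x = +-56 mm, 14 mm diameter, 62 mm tall above their shoulders (at this height); the top 8 mm taper to flat ends of 8 mm diameter: a plate up to about 3.5 mm off-centre is led in, further off it lands on the ends and stops.
- catch_near (a joint): Spring catch at the jig's -x end, rad: 0 upright (snapped in), grows as the plate pushes it outward, at most 0.3. The plate meets its sloping nose about 35 mm above the shoulders; once home, it springs back over the plate's top face, about 1 mm above it. Passing both takes about 8 to 18 N downward, more than the plate weighs.
- catch_far (a joint): The like catch at the jig's +x end.
- rasp: Bystander: wood-handled riffler rasp 21 x 255 x 18 mm lying on the bench; origin under its middle.
- mallet: Bystander: round wooden mallet standing on its head, 62 x 62 x 205 mm; origin under its middle.
- wedge_a: Bystander: wooden wedge 34 x 110 x 22 mm; origin under its middle.

How it is judged:
On the way, in this order (a step that is already met when the one before it is completed fails the run):
1. the vise jaw is slid open at least 12 mm, the plate still lying in the vise (value of joint vise_jaw above 0.012 m and distance between drill_plate and tilt_vise below 0.1 m), for 0.1 s.
2. the plate is lifted clear of the vise (distance between drill_plate and tilt_vise above 0.13 m and contact force between drill_plate and tilt_vise below 0.1 N), for 0.1 s.
3. the plate hangs level, right side up, on both guide pins, above the catches or on its way past them (z of drill_plate in the frame of jig_seat below 0.05 m and x of drill_plate in the frame of jig_seat between -0.006 and 0.006 m and y of drill_plate in the frame of jig_seat between -0.014 and 0.014 m and angle between drill_plate's own z axis and vertical below 0.08 rad), for 0.05 s.
At the end, for the whole second after the job is handed in: The drill plate lies home on the jig's shoulders, right side up, at rest and released: within 3 mm of the seat along the jig, 13 mm across (wherever the carrier puts it), at most 2 mm above it, level within 0.03 rad; both spring catches upright again (under 0.03 rad) over its ends (x of drill_plate in the frame of jig_seat between -0.003 and 0.003 m and y of drill_plate in the frame of jig_seat between -0.013 and 0.013 m and z of drill_plate in the frame of jig_seat between -0.003 and 0.002 m and angle between the z axis of drill_plate and the z axis of drill_jig, either way round below 0.03 rad and angle between drill_plate's own z axis and vertical below 0.03 rad and value of joint each of catch_near, catch_far below 0.03 rad and linear speed of drill_plate below 0.02 m/s and angular speed of drill_plate below 0.1 rad/s); the robot touches nothing.
It fails at once if the drill plate is dropped or rammed: more than 80 N between it and the jig (contact force between drill_plate and drill_jig above 80 N).
It fails at once if the plate is let fall on the jig: faster than 0.3 m/s within 62 mm of the seat (distance between drill_plate and jig_seat below 0.062 m and linear speed of drill_plate above 0.3 m/s).
It fails at once if the wood-handled rasp is disturbed (moved more than 25 mm) (distance of rasp from where it was at the start of the episode above 0.025 m).
It fails at once if the round wooden mallet is disturbed (moved more than 25 mm) (distance of mallet from where it was at the start of the episode above 0.025 m).
It fails at once if the wooden wedge is disturbed (moved more than 25 mm) (distance of wedge_a from where it was at the start of the episode above 0.025 m).
It also fails if it takes over 67 s, if anything falls off the work surface, if the arm or the gripper's body presses on something with over 40 N, if the wrist force passes 120 N, or if a joint passes its speed limit or range.

## Working session

There is one attempt and no reset: what is moved stays moved. The work goes in short steps, Python scripts to look and compute and a tool call to move; the robot and the scene stay as the last step left them, time stands still between calls to the robot, and variables do not carry over. Pictures are saved under pics/ and viewed, at most 10 in all, crops included, and the job is handed in when it is done.

```bash
ls; mkdir -p pics
```

Create h.py:
```python
import numpy as np,cv2
from rig import r
from scipy.spatial.transform import Rotation as R
def cloud(s):
    K=s["intrinsics"];k1=s["k1"];z=s["z_map"];H,W=z.shape
    v,u=np.mgrid[:H,:W].astype(float)
    p=np.stack([u.ravel(),v.ravel()],-1)[:,None]
    n=cv2.undistortPoints(p,np.array(K,float),np.array([k1,0,0,0.]))[:,0].reshape(H,W,2)
    P=np.stack([n[...,0]*z,-n[...,1]*z,-z,np.ones_like(z)],-1)@np.array(s["cam_to_world"]).T
    P=P[...,:3];P[z<=0]=np.nan
    return P
```

Run:
```python
from h import *
st=r.read_state();print(st)
for n in("scene","side"):
    s=r.snapshot(n);cv2.imwrite(f"pics/{n}0.png",s["color"]);np.save(f"{n}0.npy",cloud(s));print(n,s["cam_to_world"],s["intrinsics"],s["k1"])
```

```text
pics
rig.py
{'t': 0.0, 'q': array([-1.03419290e-01,  2.77160238e-01, -2.78680763e-02,  1.26798755e+00,
        2.26614108e-05,  1.46741105e+00]), 'joint_velocities': array([-4.69005667e-04, -5.56017607e-04, -7.96310742e-05, -1.20870772e-03,
        5.83043436e-04,  9.87635523e-04]), 'joint_efforts': array([-1.23772923e-03, -4.45513523e+01,  2.95201170e+01,  1.64704624e-02,
       -2.18722530e-04, -1.59438730e-05]), 'position': array([6.24235677e-01, 6.39492826e-05, 2.30148806e-01]), 'orientation': array([-2.22025024e+00, -2.22017466e+00,  2.16882062e-03]), 'ft_force': array([ 0.12089686, -0.56767342,  0.42062078]), 'wrist_torque': array([-0.01574179, -0.02301136, -0.04258439]), 'finger_force': 0.0, 'gripper_width': 0.08554101999834086}
scene [[ 0.76890805  0.39534478 -0.50247678  0.12925191]
 [-0.6389479   0.50333589 -0.58172035 -0.67853674]
 [ 0.02293449  0.76834594  0.63962373  0.70606748]
 [ 0.          0.          0.          1.        ]] [[406.29206954   0.         315.49261345]
 [  0.         406.29206954 196.74268389]
 [  0.           0.           1.        ]] -0.05410608647840303
side [[-0.99797845 -0.02749406  0.05729831  0.66136233]
 [ 0.06205594 -0.61612065  0.78520341  0.61923082]
 [ 0.01371424  0.78717178  0.6165813   0.67498075]
 [ 0.          0.          0.          1.        ]] [[443.83223291   0.         324.57880718]
 [  0.         443.83223291 207.73449192]
 [  0.           0.           1.        ]] -0.07622038042674271
```

View pics/scene0.png

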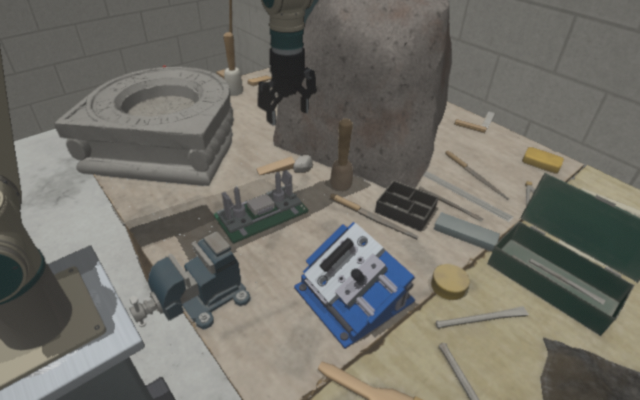

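View pics/side0.png

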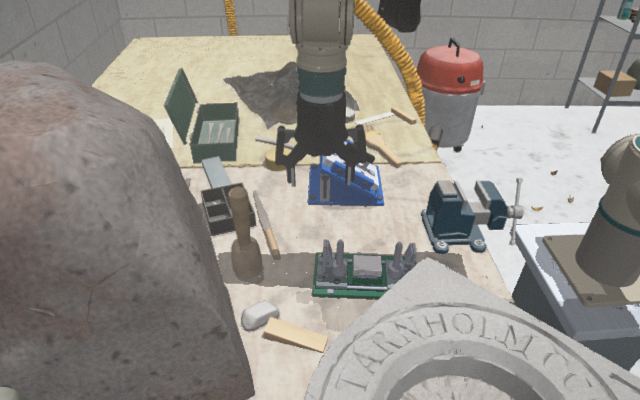

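The scene view shows the vise at (355,275), with the handle near (338,257), the knob near (357,277), and the jig at (262,208). The side view shows the jig at (365,273). Next I measure them.

Run:
```python
from h import *
im=cv2.imread("pics/scene0.png").astype(int);P=np.load("scene0.npy")
b,g,rr=im[...,0],im[...,1],im[...,2]
v,u=np.mgrid[:400,:640]
box=lambda a,c,d,e:(u>a)&(u<c)&(v>d)&(v<e)
dark=(im.max(-1)<60)
for nm,m in(("handle",box(312,362,232,280)&dark),("knob",box(346,372,262,295)&dark)):
    n,l,s,c=cv2.connectedComponentsWithStats(m.astype(np.uint8))
    for i in range(1,n):
        if s[i,4]>15:
            q=P[l==i];q=q[~np.isnan(q[:,0])];print(nm,s[i],c[i],np.median(q,0),q.min(0),q.max(0))
# plate plane: bright pixels
m=box(300,385,220,310)&(im.min(-1)>150)
q=P[m];q=q[~np.isnan(q[:,0])]
# ransac plane
best=None;rng=np.random.default_rng(0)
for _ in range(500):
    t=q[rng.choice(len(q),3,False)];n=np.cross(t[1]-t[0],t[2]-t[0]);n/=np.linalg.norm(n)+1e-12
    if n[2]<0:n=-n
    if abs(n[2]-.866)>.08: continue
    k=abs((q-t[0])@n)<.002
    if best is None or k.sum()>best.sum():best=k
qq=q[best];c=qq.mean(0);n=np.linalg.svd(qq-c)[2][2];n*=np.sign(n[2]);print("plane",n,c,best.sum(),len(q),"yaw",np.arctan2(-n[1],-n[0]))
# vise blue
m=box(280,430,215,350)&(b>rr+50);q=P[m];q=q[~np.isnan(q[:,0])];print("blue",q.min(0),q.max(0))
for nm in("scene","side"):
    im=cv2.imread(f"pics/{nm}0.png").astype(int);P=np.load(f"{nm}0.npy")
    b,g,rr=im[...,0],im[...,1],im[...,2]
    bx=box(205,315,160,250) if nm=="scene" else box(305,425,230,305)
    m=bx&(g>rr+20)&(g>b+8);q=P[m];q=q[~np.isnan(q[:,0])]
    z=q[:,2];k=abs(z-.012)<.004;q2=q[k]
    print(nm,"green",len(q),np.percentile(z,[5,50,95]),cv2.minAreaRect(q2[:,:2].astype(np.float32)*1000))
    q=P[bx];q=q[~np.isnan(q[:,0])];q=q[q[:,2]>.085]
    print("high",len(q),q.min(0),q.max(0))
    import sys
    pts=q[:, :2]*1000
    _,lab,cen=cv2.kmeans(pts.astype(np.float32),2,None,(3,50,.1),5,0);print(cen)
for nm,x in(("scene",(200,150,330,260)),("scene",(280,210,440,350)),("side",(300,225,430,310))):
    a=cv2.imread(f"pics/{nm}0.png")[x[1]:x[3],x[0]:x[2]];cv2.imwrite(f"pics/c_{nm}{x[0]}.png",cv2.resize(a,None,fx=4,fy=4,interpolation=2))
a=[cv2.resize(cv2.imread(f"pics/c_{k}.png"),(390,330)) for k in("scene200","scene280","side300")]
cv2.imwrite("pics/crop0.png",np.vstack([np.hstack(a[:2]),np.hstack([a[2],a[2]*0])])[:600])
```

```text
handle [321 240  32  31 317] [336.42271293 254.97160883] [ 0.50662338 -0.30882036  0.12348779] [ 0.47493044 -0.31446584  0.09217808] [ 0.54247386 -0.297796    0.14498288]
handle [352 270  10  10  80] [356.65  274.725] [ 0.49959839 -0.37136374  0.13105588] [ 0.49235203 -0.37643915  0.11755902] [ 0.50725826 -0.36062117  0.13678225]
knob [352 270  12  15 116] [357.81896552 276.47413793] [ 0.50126672 -0.37266976  0.12831121] [ 0.49235203 -0.3765654   0.09474328] [ 0.51477289 -0.36062117  0.13678225]
plane [-0.50102317  0.03674558  0.86465342] [ 0.52865177 -0.3070891   0.09111205] 1323 1935 yaw -0.07321001055077278
blue [ 0.43907248 -0.43549747  0.00644246] [ 0.6044526  -0.24454734  0.12492252]
scene green 11 [0.01144225 0.01285166 0.01397545] ((428.4469299316406, 47.287109375), (15.383337020874023, 5.068967342376709), 63.528106689453125)
high 613 [ 0.32163342 -0.16830436  0.08505005] [0.62023503 0.16005944 0.13341803]
[[ 341.89856  -140.09889 ]
 [ 522.86743    17.902477]]
side green 976 [0.00647448 0.01125197 0.01731304] ((540.7669067382812, -3.1902313232421875), (114.66896057128906, 189.5474395751953), 84.92740631103516)
high 1580 [ 0.43944642 -0.0234114   0.0853155 ] [0.61846199 0.23100941 0.19731559]
[[509.9013   200.21283 ]
 [526.0225     6.509399]]
```

View pics/crop0.png

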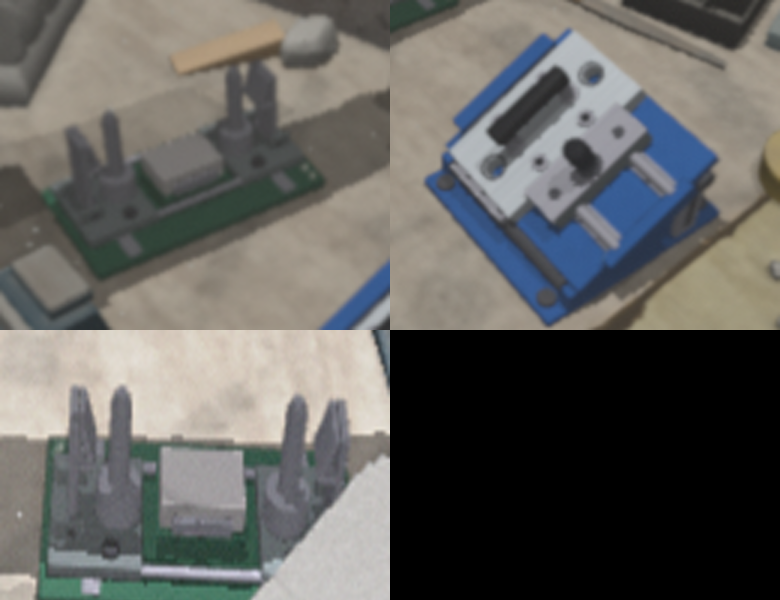

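The crops show the pins and catches clearly, and the carrier sits off-centre on the jig. The bar, holes and knob are also clear. The wrist view comes next, with the pins clustered in 3D.

Run:
```python
from h import *
s=r.snapshot("wrist");cv2.imwrite("pics/wrist0.png",s["color"]);np.save("wrist0.npy",cloud(s));print(s["cam_to_world"],s["intrinsics"],s["k1"])
for nm in("scene","side","wrist"):
    P=np.load(nm+"0.npy").reshape(-1,3);im=cv2.imread(f"pics/{nm}0.png").reshape(-1,3).astype(int)
    ok=~np.isnan(P[:,0]);P=P[ok];im=im[ok]
    b,g,rr=im.T
    k=(P[:,0]>.38)&(P[:,0]<.68)&(P[:,1]>-.08)&(P[:,1]<.08)
    gr=k&(g>rr+15)&(g>b+5)&(abs(P[:,2]-.012)<.006)
    if gr.sum()>50: print(nm,"base",gr.sum(),cv2.minAreaRect((P[gr,:2]*1000).astype(np.float32)))
    q=P[k&(P[:,2]>.065)&(P[:,2]<.12)]
    n=len(q)
    # cluster via occupancy image 1mm
    occ=np.zeros((160,300),np.uint8);occ[((q[:,1]+.08)*1000).astype(int),((q[:,0]-.38)*1000).astype(int)]=1
    occ=cv2.dilate(occ,np.ones((3,3)));N,l,st,c=cv2.connectedComponentsWithStats(occ)
    lab=l[((q[:,1]+.08)*1000).astype(int),((q[:,0]-.38)*1000).astype(int)]
    for i in range(1,N):
        w=q[lab==i]
        if len(w)>15: print(nm,len(w),w.mean(0).round(4),w.min(0).round(4),w.max(0).round(4))
```

```text
[[ 9.99997672e-01 -7.53726515e-04  2.02169759e-03  6.24822809e-01]
 [ 1.30065500e-04  9.56353621e-01  2.92211796e-01  7.48386651e-02]
 [-2.15370559e-03 -2.92210853e-01  9.56351493e-01  3.73561256e-01]
 [ 0.00000000e+00  0.00000000e+00  0.00000000e+00  1.00000000e+00]] [[308.23934967   0.         318.66829698]
 [  0.         308.23934967 195.82338855]
 [  0.           0.           1.        ]] 0.009348072170825757
scene base 501 ((520.676513671875, -6.298309326171875), (113.10794067382812, 198.97988891601562), 84.03196716308594)
scene 139 [ 0.6076 -0.0103  0.0842] [ 0.5988 -0.023   0.0658] [0.6189 0.0083 0.099 ]
scene 85 [ 0.5825 -0.0068  0.0885] [ 0.5768 -0.0119  0.0653] [0.5902 0.0007 0.11  ]
scene 133 [0.4448 0.0064 0.0839] [ 0.4388 -0.0051  0.0655] [0.455  0.0278 0.0995]
scene 93 [0.4718 0.0049 0.0882] [0.4663 0.0008 0.0653] [0.4796 0.0126 0.1104]
side base 1002 ((540.18310546875, -4.2051544189453125), (115.8268814086914, 189.84780883789062), 83.9670181274414)
side 176 [ 6.106e-01 -4.000e-04  8.360e-02] [ 0.6008 -0.0234  0.066 ] [0.6185 0.0126 0.098 ]
side 129 [0.5857 0.0006 0.088 ] [ 0.5781 -0.0073  0.0654] [0.5922 0.0044 0.1083]
side 212 [0.4499 0.0164 0.083 ] [ 0.4394 -0.0042  0.0652] [0.4589 0.029  0.0984]
side 130 [0.4748 0.0127 0.0881] [0.4674 0.0033 0.0652] [0.4809 0.0169 0.1076]
wrist base 5533 ((528.9260864257812, -4.383392333984375), (115.24405670166016, 212.8584747314453), 83.96721649169922)
wrist 610 [ 0.6099 -0.0031  0.0886] [ 0.5986 -0.021   0.0653] [0.619  0.01   0.0985]
wrist 292 [ 5.863e-01 -2.000e-04  9.540e-02] [ 0.5784 -0.01    0.0657] [0.5917 0.0039 0.1095]
wrist 1072 [0.4511 0.0137 0.0878] [ 0.4394 -0.004   0.0661] [0.4603 0.0269 0.0985]
wrist 466 [0.4775 0.0104 0.0921] [0.4689 0.0023 0.065 ] [0.4816 0.0158 0.1096]
```

View pics/wrist0.png

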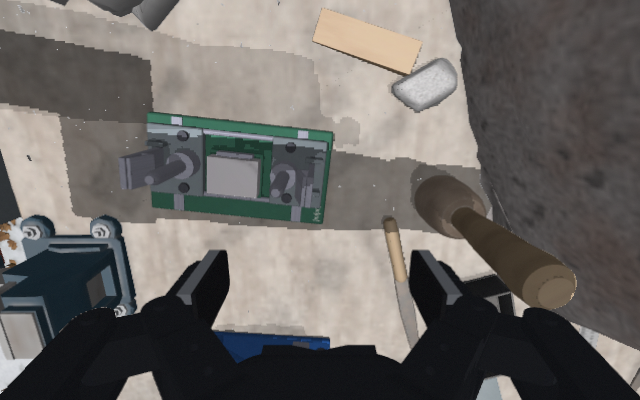

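The wrist view shows the jig at (240,165), both pins and both catches. The rasp is at (400,290) and the mallet at (500,250). Now I refine the fits and compute the moves to the knob.

Add to h.py:
```python
def vise(yaw):
    c,s=np.cos(yaw),np.sin(yaw);u=np.array([.866*c,.866*s,.5]);y=np.array([-s,c,0]);return np.array([u,y,np.cross(u,y)])
def todo(pos,Rt,frac=1):
    """translation and rotvec in the tool's present axes"""
    st=r.read_state();Rc=R.from_rotvec(st["orientation"])
    print("t",st["t"],"d_tool",Rc.inv().apply(pos-st["position"]).round(4),"rot",(Rc.inv()*Rt).as_rotvec().round(4),"F",st["ft_force"].round(1),"q",st["q"].round(2),"w",round(st["gripper_width"],4))
```

Run:
```python
from h import *
from scipy.optimize import least_squares
A=vise(-.073)
for nm in("scene","side"):
    P=np.load(nm+"0.npy").reshape(-1,3);im=cv2.imread(f"pics/{nm}0.png").reshape(-1,3).astype(int)
    ok=~np.isnan(P[:,0]);P=P[ok];im=im[ok]
    dk=im.max(1)<70
    L=(P-[.51,-.306,.118])@A.T
    for n,cy,hx,hy in(("bar",0,.055,.016),("knob",-.061,.02,.018)):
        k=dk&(abs(L[:,0])<hx)&(abs(L[:,1]-cy)<hy)&(L[:,2]>-.012)&(L[:,2]<.025)
        q=L[k]
        if len(q)>20:
            print(nm,n,len(q),np.percentile(q,[1,50,99],axis=0).round(4).tolist())
            if n=="bar":
                t=q[q[:,2]>np.percentile(q[:,2],95)-.005];print(" top",len(t),t.mean(0),np.percentile(t,[2,98],axis=0).round(4).tolist(),"slope",np.polyfit(t[:,0],t[:,1],1)[0])
    w=(abs(L[:,0])<.085)&(abs(L[:,1])<.045)&(abs(L[:,2]+.033)<.004)&(im.min(1)>130)
    print("plate",w.sum(),np.percentile(L[w],[1,50,99],axis=0).round(4).tolist(),cv2.minAreaRect((L[w][:,:2]*1000).astype(np.float32)))
# jig pins
for src in(("scene",),("side",),("wrist",),("scene","side","wrist")):
  P=np.vstack([np.load(n+"0.npy").reshape(-1,3) for n in src]);P=P[~np.isnan(P[:,0])]
  q=P[(P[:,2]>.055)&(P[:,2]<.097)]
  n0=q[np.hypot(q[:,0]-.4745,q[:,1]-.009)<.011,:2];f0=q[np.hypot(q[:,0]-.5855,q[:,1]+.003)<.011,:2]
  def f(p):
    x,y,a=p;e=.056*np.array([np.cos(a),np.sin(a)])
    return np.r_[np.hypot(*(n0-[x,y]+e).T)-.007,np.hypot(*(f0-[x,y]-e).T)-.007]*1000
  o=least_squares(f,[.53,.003,-.105],loss="soft_l1");print(src,len(n0),len(f0),o.x,np.median(abs(f(o.x))))
```

```text
scene bar 341 [[-0.0355, -0.0064, -0.0088], [0.0009, -0.0032, 0.0081], [0.0375, 0.0062, 0.0115]]
 top 233 [ 0.00074183 -0.00045795  0.00879481] [[-0.0342, -0.006, 0.006], [0.0362, 0.0062, 0.0114]] slope -0.004947657809920971
scene knob 106 [[-0.0066, -0.0707, -0.0063], [0.001, -0.0669, 0.0142], [0.0087, -0.0547, 0.0182]]
plate 1671 [[-0.0731, -0.0391, -0.0354], [0.0031, -0.0095, -0.0326], [0.0755, 0.0435, -0.0297]] ((1.2163238525390625, 1.92364501953125), (86.2254638671875, 150.4013671875), 89.87081909179688)
side bar 106 [[-0.0359, 0.0028, -0.006], [0.0165, 0.0093, 0.003], [0.0392, 0.0138, 0.009]]
 top 48 [0.00856449 0.00806845 0.00632095] [[-0.0327, 0.0027, 0.0039], [0.0393, 0.0126, 0.009]] slope -0.008067644217786756
plate 311 [[-0.0736, -0.0363, -0.036], [-0.038, 0.0173, -0.0334], [0.0732, 0.0437, -0.0301]] ((0.60638427734375, 2.4643630981445312), (84.82930755615234, 151.05734252929688), 89.9898681640625)
('scene',) 81 75 [ 0.52967096  0.00304873 -0.10845196] 0.7065867118232045
('side',) 115 113 [ 0.52933128  0.0021786  -0.10729594] 0.611071945314319
('wrist',) 316 146 [ 0.52920827  0.00258957 -0.1074174 ] 0.1681817205756832
('scene', 'side', 'wrist') 512 334 [ 0.52928354  0.00253564 -0.10751579] 0.29313401007941997
```

Everything agrees to about 1–2 mm:
- **Pin midpoint:** (0.529, 0.0026), yaw −0.107.
- **Plate grip:** about (0.511, −0.304, 0.1185), vise yaw −0.076.

I'll approach the knob from above and then refine.

Careful with the scale: shifts go in shares of 0.3 m and turns go in shares of pi rad. That gives: -0.0362 m is -0.1207, -0.0154 m is -0.0513.

Request:
steer_hand(
  offsets=[
    [[-0.1207, -0.0513, 0], [0, 0, 0], 0.05],
    [[-0.1207, -0.0513, 0], [0, 0, 0], 0.05],
    [[-0.1207, -0.0513, 0], [0, 0, 0], 0.05],
    [[-0.1207, -0.0513, 0], [0, 0, 0], 0.05],
    [[-0.1207, -0.0513, 0], [0, 0, 0], 0.05],
    [[-0.1207, -0.0513, 0], [0, 0, 0], 0.05],
    [[-0.1207, -0.0513, 0], [0, 0, 0], 0.05],
    [[-0.1207, -0.0513, 0], [0, 0, 0], 0.05],
    [[-0.1207, -0.0513, 0], [0, 0, 0], 0.05],
    [[-0.1207, -0.0513, 0], [0, 0, 0], 0.05],
  ],
  clamp_n=40,
)

```text
t: 0.98
position: [0.4697, -0.3635, 0.231]
orientation: [-2.221, -2.221, -0.0]
ft_force: [0.7, -0.1, 0.2]
gripper_width: 0.05
finger_force: 0.0
```

Request:
steer_hand(
  offsets=[
    [[0, 0, 0], [0, 0, -0.0396], 0.05],
    [[0, 0, 0], [0, 0, -0.0396], 0.05],
    [[0, 0, 0], [0, 0, -0.0396], 0.05],
    [[0, 0, 0], [0, 0, -0.0396], 0.05],
    [[0, 0, 0], [0, 0, -0.0396], 0.05],
    [[0, 0, 0], [0, 0, -0.0396], 0.05],
    [[0, 0, 0], [0, 0, -0.0396], 0.05],
    [[0, 0, 0], [0, 0, -0.0396], 0.05],
    [[0, 0, 0], [0, 0, -0.0396], 0.05],
    [[0, 0, 0], [0, 0, -0.0396], 0.05],
    [[0, 0, 0], [0, 0, -0.0396], 0.05],
    [[0, 0, 0], [0, 0, -0.0396], 0.05],
    [[0, 0, 0], [0, -0.0333, 0], 0.05],
    [[0, 0, 0], [0, -0.0333, 0], 0.05],
    [[0, 0, 0], [0, -0.0333, 0], 0.05],
    [[0, 0, 0], [0, -0.0333, 0], 0.05],
    [[0, 0, 0], [0, -0.0333, 0], 0.05],
    [[0, 0, 0], [0, 0, 0], 0.05],
  ],
)

```text
t: 2.48
position: [0.4662, -0.358, 0.2263]
orientation: [0.107, 2.621, -0.019]
ft_force: [-0.0, 1.4, -1.3]
gripper_width: 0.05
finger_force: 0.0
```

Add to h.py:
```python
YV=-.075
A=vise(YV);u,yv,n=A
RV=R.from_matrix(np.array([-u,yv,-n]).T)
GRIP=np.array([.511,-.304,.1185]);KNOB=GRIP-.061*yv+.003*n
```

Run:
```python
from h import *
todo(KNOB-.019*n,RV)
s=r.snapshot("wrist");P=cloud(s);im=s["color"].astype(int);np.save("w1.npy",P);cv2.imwrite("pics/w1.png",s["color"])
L=(P-GRIP)@A.T;dk=im.max(-1)<70
for nm,cy,hx,hy in(("bar",0,.055,.018),("knob",-.061,.02,.018)):
    q=L[dk&(abs(L[...,0])<hx)&(abs(L[...,1]-cy)<hy)&(L[...,2]>.004)&(L[...,2]<.022)]
    print(nm,len(q),np.percentile(q,[2,50,98],axis=0).round(4).tolist(),np.polyfit(q[:,0],q[:,1],1))
```

```text
t 2.4833 d_tool [ 0.018  -0.0044  0.1297] rot [ 0.0038 -0.0047 -0.0076] F [-0.   1.4 -1.3] q [-0.96 -0.02 -0.48  0.77  0.4  -0.81] w 0.05
bar 1761 [[-0.0385, -0.0079, 0.0052], [-0.0035, -0.0012, 0.0088], [0.0357, 0.0066, 0.0104]] [ 0.00194874 -0.00106733]
knob 467 [[-0.0096, -0.0707, 0.0068], [-0.0016, -0.0626, 0.0156], [0.0079, -0.054, 0.0173]] [-0.01094122 -0.0625772 ]
```

View pics/w1.png

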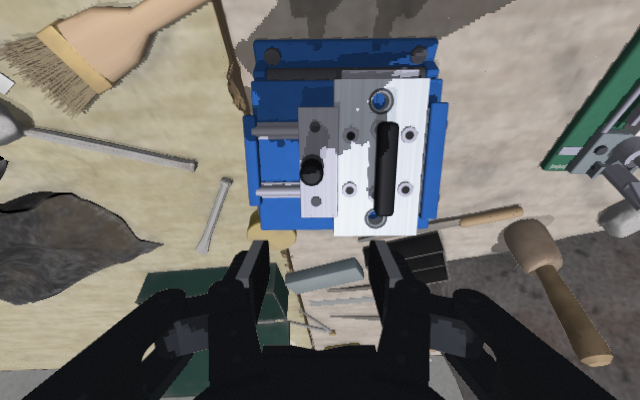

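The wrist view shows the bar at (386,168) and the knob at (312,170), matching the estimates within 2 mm. I go down on the knob, grip it and slide the jaw.

To row units: 0.033 m is 0.11, 0.0095 m is 0.0317.

Request:
steer_hand(
  offsets=[
    [[0.0317, -0.01, 0.1067], [0, 0, 0], 0.05],
    [[0.0317, -0.01, 0.1067], [0, 0, 0], 0.05],
    [[0, 0, 0.11], [0, 0, 0], 0.05],
    [[0, 0, 0.1067], [0, 0, 0], 0.05],
    [[0, 0, 0], [0, 0, 0], 0.05],
    [[0, 0, 0], [0, 0, 0], 0.05],
  ],
)

```text
t: 3.03
position: [0.5193, -0.3711, 0.1085]
orientation: [0.099, 2.62, -0.023]
ft_force: [-0.9, 0.4, 0.3]
gripper_width: 0.0496
finger_force: 0.0
```

Request:
steer_hand(
  offsets=[
    [[0, 0, 0], [0, 0, 0], 0.01],
    [[0, 0, 0], [0, 0, 0], 0.01],
    [[0, 0, 0], [0, 0, 0], 0.01],
    [[0, 0, 0], [0, 0, 0], 0.01],
    [[0, 0, 0], [0, 0, 0], 0.01],
    [[0, 0, 0], [0, 0, 0], 0.01],
  ],
  clamp_n=30,
)

```text
t: 3.53
position: [0.5196, -0.3721, 0.1128]
orientation: [0.099, 2.612, -0.028]
ft_force: [-0.6, 5.0, 6.3]
gripper_width: 0.0189
finger_force: 29.6
```

```bash
python3 -c "
from h import *
todo(KNOB-.019*n,RV)"
```

```text
t 3.5333 d_tool [0.009  0.0062 0.0041] rot [-0.0014  0.0041 -0.0002] F [-0.6  5.   6.3] q [-0.89  0.18 -0.54  0.48  0.38 -0.74] w 0.0189
```

The grip is about 9 mm up-slope of the knob's middle. I'll recentre before sliding.

To row units: 0.01 m is 0.0333, 0.0047 m is 0.0157.

Request:
steer_hand(
  offsets=[
    [[0, 0, 0], [0, 0, 0], 0.05],
    [[0, 0, 0], [0, 0, 0], 0.05],
    [[0, 0, 0], [0, 0, 0], 0.05],
    [[0.0333, 0.0157, 0.0033], [0, 0, 0], 0.05],
    [[0, 0, 0], [0, 0, 0], 0.05],
    [[0, 0, 0], [0, 0, 0], 0.05],
  ],
)

```text
t: 4.03
position: [0.5093, -0.3652, 0.1028]
orientation: [0.102, 2.619, -0.025]
ft_force: [0.6, -1.0, 0.3]
gripper_width: 0.0498
finger_force: 0.0
```

```bash
python3 -c "
from h import *
todo(KNOB-.019*n-.001*u-.0015*yv,RV)"
```

```text
t 4.0333 d_tool [-0.0044 -0.0013  0.001 ] rot [ 0.0004 -0.0024 -0.003 ] F [ 0.6 -1.   0.3] q [-0.9   0.17 -0.56  0.46  0.37 -0.75] w 0.0498
```

To row units: -0.005 m is -0.0167, -0.004 m is -0.0133.

Request:
steer_hand(
  offsets=[
    [[-0.0133, -0.0033, 0], [0, 0, 0], 0.05],
    [[0, 0, 0], [0, 0, 0], 0.01],
    [[0, 0, 0], [0, 0, 0], 0.01],
    [[0, 0, 0], [0, 0, 0], 0.01],
    [[0, 0, 0], [0, 0, 0], 0.01],
    [[0, 0, 0], [0, 0, 0], 0.01],
    [[0, -0.0167, 0], [0, 0, 0], 0.01],
    [[0, -0.0167, 0], [0, 0, 0], 0.01],
    [[0, -0.0167, 0], [0, 0, 0], 0.01],
    [[0, -0.0167, 0], [0, 0, 0], 0.01],
    [[0, -0.0167, 0], [0, 0, 0], 0.01],
    [[0, -0.0067, 0], [0, 0, 0], 0.01],
    [[0, 0, 0], [0, 0, 0], 0.01],
    [[0, 0, 0], [0, 0, 0], 0.01],
  ],
)

```text
t: 5.2
position: [0.5127, -0.3936, 0.1071]
orientation: [0.099, 2.614, -0.024]
ft_force: [-1.9, 1.9, 6.7]
gripper_width: 0.0188
finger_force: 29.7
```

```bash
python3 -c "
from h import *
todo(KNOB-.019*n-.001*u-.0015*yv,RV)"
```

```text
t 5.2 d_tool [0.0026 0.0268 0.002 ] rot [ 0.0019  0.0022 -0.0012] F [-1.9  1.9  6.7] q [-0.93  0.21 -0.51  0.49  0.39 -0.78] w 0.0188
```

To row units: -0.03 m is -0.1, 0.027 m is 0.09.

Request:
steer_hand(
  offsets=[
    [[0, 0, 0], [0, 0, 0], 0.05],
    [[0, 0, 0], [0, 0, 0], 0.05],
    [[0, 0, 0], [0, 0, 0], 0.05],
    [[0, 0, -0.1], [0, 0, 0], 0.05],
    [[0, 0, -0.1], [0, 0, 0], 0.05],
    [[0, 0.1, 0], [0, 0, 0], 0.05],
    [[0, 0.1, 0], [0, 0, 0], 0.05],
    [[0, 0.09, 0], [0, 0, 0], 0.05],
    [[0, 0, 0], [0, 0, 0], 0.05],
    [[0, 0, 0], [0, 0, 0], 0.05],
  ],
)

```text
t: 6.03
position: [0.4882, -0.3036, 0.1575]
orientation: [0.098, 2.618, -0.025]
ft_force: [0.2, -0.3, -0.5]
gripper_width: 0.05
finger_force: 0.0
```

Run:
```python
from h import *
todo(GRIP-.019*n-.001*u-.001*yv,RV)
s=r.snapshot("wrist");P=cloud(s);im=s["color"].astype(int)
L=(P-GRIP)@A.T;dk=im.max(-1)<70
for nm,cy,hx,hy in(("bar",0,.055,.018),("knob",-.088,.02,.018)):
    q=L[dk&(abs(L[...,0])<hx)&(abs(L[...,1]-cy)<hy)&(L[...,2]>.002)&(L[...,2]<.022)]
    print(nm,len(q),np.percentile(q,[2,50,98],axis=0).round(4).tolist())
```

```text
t 6.0333 d_tool [0.0007 0.0002 0.0641] rot [ 0.0008 -0.0012 -0.0004] F [ 0.2 -0.3 -0.5] q [-0.85  0.   -0.62  0.56  0.36 -0.7 ] w 0.05
bar 2812 [[-0.0394, -0.0074, 0.0058], [-0.0055, -0.0001, 0.0089], [0.0354, 0.0071, 0.0102]]
knob 1006 [[-0.0096, -0.0959, 0.0026], [-0.0025, -0.086, 0.0152], [0.0074, -0.0791, 0.0171]]
```

The jaw is about 24 mm open. I go down onto the bar and grip it.

To row units: 0.021 m is 0.07, 0.0017 m is 0.0057.

Request:
steer_hand(
  offsets=[
    [[0.0057, 0.0033, 0.07], [0, 0, 0], 0.05],
    [[0, 0, 0.07], [0, 0, 0], 0.05],
    [[0, 0, 0.07], [0, 0, 0], 0.05],
    [[0, 0, 0], [0, 0, 0], 0.05],
    [[0, 0, 0], [0, 0, 0], 0.05],
    [[0, 0, 0], [0, 0, 0], 0.005],
    [[0, 0, 0], [0, 0, 0], 0.005],
    [[0, 0, 0], [0, 0, 0], 0.005],
    [[0, 0, 0], [0, 0, 0], 0.005],
    [[0, 0, 0], [0, 0, 0], 0.005],
    [[0, 0, 0], [0, 0, 0], 0.005],
  ],
  clamp_n=80,
)

```text
t: 7.0
position: [0.5188, -0.3066, 0.1042]
orientation: [0.1, 2.615, -0.027]
ft_force: [-2.9, 3.7, 5.5]
gripper_width: 0.0147
finger_force: 79.2
```

```bash
python3 -c "
from h import *
todo(GRIP-.019*n-.002*u,RV)"
```

```text
t 7.0 d_tool [0.0018 0.002  0.0026] rot [-0.0006  0.0015 -0.0013] F [-2.9  3.7  5.5] q [-0.81  0.12 -0.64  0.41  0.34 -0.66] w 0.0147
```

To row units: -0.025 m is -0.0833, -0.02 m is -0.0667, 0.1 rad is 0.0318.

Request:
steer_hand(
  offsets=[
    [[0, 0, -0.0333], [0, 0, 0], 0.005],
    [[0, 0, -0.05], [0, 0, 0], 0.005],
    [[0, 0, -0.0667], [0, 0, 0], 0.005],
    [[0, 0, -0.0833], [0, 0, 0], 0.005],
    [[0, 0, -0.0833], [0, 0, 0], 0.005],
    [[0, 0, -0.0833], [0, 0, 0], 0.005],
    [[0, 0, -0.0833], [0, 0, 0], 0.005],
    [[0, 0, -0.0667], [0, 0.0159, 0], 0.005],
    [[0, 0, -0.0333], [0, 0.0318, 0], 0.005],
    [[0, 0, 0], [0, 0.0318, 0], 0.005],
    [[0, 0, 0], [0, 0.0318, 0], 0.005],
    [[0, 0, 0], [0, 0.0318, 0], 0.005],
    [[0, 0, 0], [0, 0.0234, 0], 0.005],
    [[0, 0, 0], [0, 0, 0], 0.005],
    [[0, 0, 0], [0, 0, 0], 0.005],
  ],
)

```text
t: 8.25
position: [0.432, -0.2998, 0.2536]
orientation: [-0.119, -3.139, -0.002]
ft_force: [0.3, -0.2, -6.1]
gripper_width: 0.015
finger_force: 79.2
```

Add to h.py:
```python
YJ=-.1072
RJ=R.from_matrix(np.array([[-np.cos(YJ),-np.sin(YJ),0],[-np.sin(YJ),np.cos(YJ),0],[0,0,-1]]).T)
PIN=np.array([.5293,.0026])
```

Run:
```python
from h import *
todo(np.array([*PIN,.24]),RJ)
s=r.snapshot("wrist");cv2.imwrite("pics/w2.png",s["color"]);P=cloud(s);np.save("w2.npy",P)
for nm in("scene","side"):
    s=r.snapshot(nm);np.save(nm+"2.npy",cloud(s));cv2.imwrite(f"pics/{nm}2.png",s["color"])
a=[cv2.imread(f"pics/{k}2.png") for k in("wrist".replace("wrist","w"),"scene")];cv2.imwrite("pics/both2.png",cv2.resize(np.vstack(a),(480,600)))
```

```text
t 8.25 d_tool [-0.0741  0.3088  0.0139] rot [ 0.0012 -0.0005  0.0314] F [ 0.3 -0.2 -6.1] q [-0.73  0.09 -0.21  1.28  0.   -0.65] w 0.015
```

View pics/both2.png

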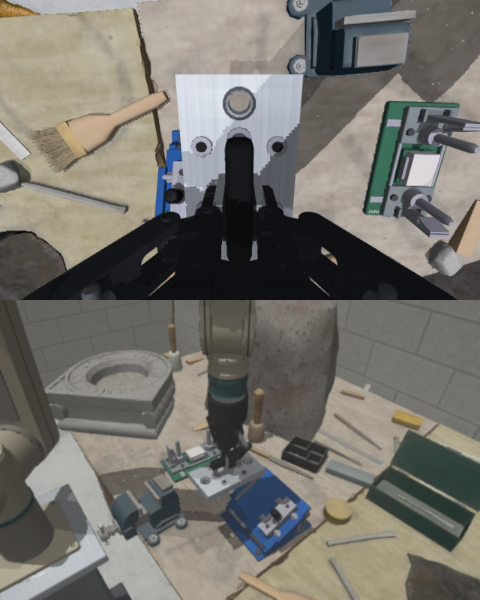

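The plate is held level and clear of the vise. The wrist half shows its hole at (239,102) and the jig at the right. Now I measure the plate's pose in the tool frame.

Add to h.py:
```python
def plate(P,im,st):
    Rc=R.from_rotvec(st["orientation"]);T=Rc.inv().apply((P-st["position"]).reshape(-1,3)).reshape(P.shape)
    k=(abs(T[...,0])<.1)&(abs(T[...,1])<.06)&(abs(T[...,2]-.014)<.007)&(im.min(-1)>90)
    q=T[k];c=np.median(q,0)
    C=np.c_[q[:,:2],np.ones(len(q))];w=np.ones(len(q),bool)
    for _ in range(5):
        p=np.linalg.lstsq(C[w],q[w,2],rcond=None)[0];w=abs(C@p-q[:,2])<.0015
    a=q[w];print("n",w.sum(),"z=ax+by+c",p.round(4),"rect",cv2.minAreaRect((a[:,:2]*1000).astype(np.float32)),"x",np.percentile(a[:,0],[.3,99.7]).round(4),"y",np.percentile(a[:,1],[.3,99.7]).round(4))
    return T,k
```

Run:
```python
from h import *
st=r.read_state()
for nm,f in(("w2","w2"),("scene2","scene2"),("side2","side2")):
    P=np.load(nm+".npy");im=cv2.imread(f"pics/{f}.png").astype(int);print(nm);T,k=plate(P,im,st)
```

```text
w2
n 17132 z=ax+by+c [-0.0016 -0.0003  0.0166] rect ((-1.1466140747070312, 0.09726333618164062), (84.30323791503906, 150.54005432128906), 89.7767333984375) x [-0.0728  0.0741] y [-0.0418  0.0418]
scene2
n 1933 z=ax+by+c [-0.0006 -0.0032  0.0163] rect ((-0.3517303466796875, -0.06943130493164062), (85.2437744140625, 151.2061309814453), 89.93102264404297) x [-0.0752  0.075 ] y [-0.042   0.0415]
side2
n 840 z=ax+by+c [-0.0043  0.0045  0.0179] rect ((0.4424285888671875, 1.96600341796875), (88.66986846923828, 149.41458129882812), 89.8778305053711) x [-0.0742  0.0741] y [-0.0421  0.0451]
```

To row units: 0.0309 m is 0.103, 0.02 m is 0.0667, 0.0031 rad is 0.001.

Request:
steer_hand(
  offsets=[
    [[-0.0247, 0.103, 0], [0, 0, 0.001], 0.005],
    [[-0.0247, 0.103, 0], [0, 0, 0.001], 0.005],
    [[-0.0247, 0.103, 0], [0, 0, 0.001], 0.005],
    [[-0.0247, 0.103, 0], [0, 0, 0.001], 0.005],
    [[-0.0247, 0.103, 0], [0, 0, 0.001], 0.005],
    [[-0.0247, 0.103, 0], [0, 0, 0.001], 0.005],
    [[-0.0247, 0.103, 0], [0, 0, 0.001], 0.005],
    [[-0.0247, 0.103, 0], [0, 0, 0.001], 0.005],
    [[-0.0247, 0.103, 0], [0, 0, 0.001], 0.005],
    [[-0.0247, 0.103, 0], [0, 0, 0.001], 0.005],
    [[0, 0, 0.0667], [0, 0, 0], 0.005],
    [[0, 0, 0.0667], [0, 0, 0], 0.005],
    [[0, 0, 0.0667], [0, 0, 0], 0.005],
    [[0, 0, 0.0667], [0, 0, 0], 0.005],
    [[0, 0, 0], [0, 0, 0], 0.005],
    [[0, 0, 0], [0, 0, 0], 0.005],
    [[0, 0, 0], [0, 0, 0], 0.005],
  ],
)

```text
t: 9.82
position: [0.5339, 0.0004, 0.1759]
orientation: [0.17, 3.135, 0.0]
ft_force: [0.4, 0.0, -5.5]
gripper_width: 0.0143
finger_force: 79.7
```

Run:
```python
from h import *
todo(np.array([*PIN,.0797]),RJ);print(r.read_state()["position"])
ims=[]
for nm in("scene","side","wrist"):
    st=r.read_state();s=r.snapshot(nm);P=cloud(s);np.save(nm+"3.npy",P);print(nm);plate(P,s["color"].astype(int),st);cv2.imwrite(f"pics/{nm}3.png",s["color"]);ims.append(s["color"])
cv2.imwrite("pics/both3.png",cv2.resize(np.vstack([ims[0][60:320],ims[1][150:350]]),(800,575)))
```

```text
t 9.8167 d_tool [0.005  0.0017 0.0962] rot [ 0.0002  0.0019 -0.0014] F [ 0.4  0.  -5.5] q [-0.12  0.15 -0.3   1.11  0.   -0.01] w 0.0143
[5.33860475e-01 3.97182132e-04 1.75889853e-01]
scene
n 543 z=ax+by+c [ 0.0003 -0.0034  0.0156] rect ((0.6285629272460938, 0.3327789306640625), (151.0061492919922, 87.95311737060547), 0.6916724443435669) x [-0.0746  0.0758] y [-0.0431  0.0435]
side
n 1653 z=ax+by+c [-0.0001 -0.0005  0.0171] rect ((0.6308670043945312, 0.8210067749023438), (87.18009948730469, 150.32492065429688), 89.80864715576172) x [-0.0743  0.0755] y [-0.042   0.0439]
wrist
n 11333 z=ax+by+c [-0.0013 -0.      0.0161] rect ((0.4449005126953125, 0.12148666381835938), (84.45417022705078, 150.17620849609375), 89.99859619140625) x [-0.0727  0.0755] y [-0.0418  0.042 ]
```

View pics/both3.png

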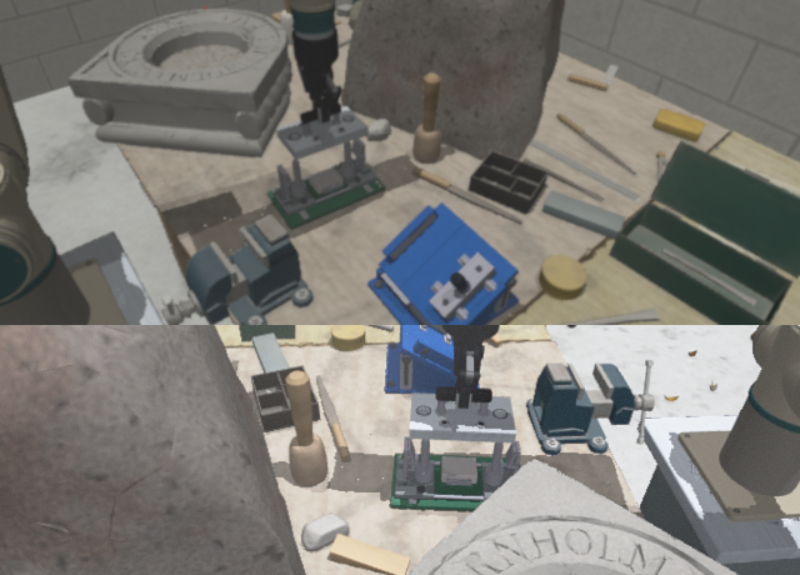

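The picture shows the plate level above the pins. I correct 5 mm along and 2 mm across, then come down near the pin ends and check.

To row units: 0.012 m is 0.04, 0.0047 m is 0.0157, 0.0019 rad is 0.0006.

Request:
steer_hand(
  offsets=[
    [[0.0157, 0.0057, 0.0333], [0, 0.0006, -0.0004], 0.005],
    [[0, 0, 0.04], [0, 0, 0], 0.005],
    [[0, 0, 0], [0, 0, 0], 0.005],
    [[0, 0, 0], [0, 0, 0], 0.005],
    [[0, 0, 0], [0, 0, 0], 0.005],
  ],
)

```text
t: 10.38
position: [0.5292, 0.0031, 0.1528]
orientation: [-0.167, -3.136, -0.0]
ft_force: [0.4, 0.1, -5.8]
gripper_width: 0.0146
finger_force: 79.6
```

```bash
python3 -c "
from h import *
todo(np.array([*PIN,.0797]),RJ)"
```

```text
t 10.3833 d_tool [-0.0002 -0.0005  0.0731] rot [ 0.     -0.0016  0.0009] F [ 0.4  0.1 -5.8] q [-0.12  0.16 -0.34  1.07  0.   -0.01] w 0.0146
```

To row units: 0.004 m is 0.0133, 0.002 m is 0.0067.

Request:
steer_hand(
  offsets=[
    [[0, -0.0017, 0.0133], [0, 0, 0], 0.005],
    [[0, 0, 0.0133], [0, 0, 0], 0.005],
    [[0, 0, 0.01], [0, 0, 0], 0.005],
    [[0, 0, 0.0067], [0, 0, 0], 0.005],
    [[0, 0, 0.0067], [0, 0, 0], 0.005],
    [[0, 0, 0], [0, 0, 0], 0.005],
  ],
)

```text
t: 10.88
position: [0.5286, 0.0026, 0.137]
orientation: [-0.167, -3.134, -0.0]
ft_force: [-0.7, -0.2, -5.8]
gripper_width: 0.0143
finger_force: 79.8
```

```bash
python3 -c "
from h import *
todo(np.array([*PIN,.0797]),RJ);print(r.read_state()['wrist_torque'])"
```

```text
t 10.8833 d_tool [-0.0008  0.      0.0573] rot [ 0.     -0.003   0.0008] F [-0.7 -0.2 -5.8] q [-0.12  0.18 -0.36  1.04  0.   -0.01] w 0.0143
[0.05249724 0.00605907 0.00022917]
```

To row units: 0.003 m is 0.01, -0.0005 m is -0.0017, -0.002 rad is -0.0006.

Request:
steer_hand(
  offsets=[
    [[-0.0017, 0, 0.01], [0, -0.0006, 0], 0.005],
    [[0, 0, 0.01], [0, 0, 0], 0.005],
    [[0, 0, 0.01], [0, 0, 0], 0.005],
    [[0, 0, 0.01], [0, 0, 0], 0.005],
    [[0, 0, 0], [0, 0, 0], 0.005],
  ],
)

```text
t: 11.3
position: [0.5292, 0.0026, 0.1247]
orientation: [-0.167, -3.136, -0.0]
ft_force: [0.3, 0.7, -5.9]
gripper_width: 0.0147
finger_force: 79.8
```

```bash
python3 -c "
from h import *
todo(np.array([*PIN,.0797]),RJ);print(r.read_state()['wrist_torque'])"
```

```text
t 11.3 d_tool [-0.0001  0.0001  0.045 ] rot [-0.     -0.0008  0.0008] F [ 0.3  0.7 -5.9] q [-0.12  0.19 -0.37  1.01 -0.   -0.01] w 0.0147
[ 0.03298926 -0.06855049  0.0140759 ]
```

The plate is on both pins with no side force. I press down past the catches.

To row units: 0.003 m is 0.01.

Request:
steer_hand(
  offsets=[
    [[0, 0, 0.01], [0, 0, 0], 0.005],
    [[0, 0, 0.01], [0, 0, 0], 0.005],
    [[0, 0, 0.01], [0, 0, 0], 0.005],
    [[0, 0, 0.01], [0, 0, 0], 0.005],
    [[0, 0, 0.01], [0, 0, 0], 0.005],
    [[0, 0, 0.01], [0, 0, 0], 0.005],
    [[0, 0, 0.01], [0, 0, 0], 0.005],
  ],
)

```text
t: 11.88
position: [0.5305, 0.0024, 0.1059]
orientation: [0.167, 3.135, -0.0]
ft_force: [-3.3, 0.2, 8.6]
gripper_width: 0.0142
finger_force: 81.8
```

```bash
python3 -c "
from h import *
todo(np.array([*PIN,.0797]),RJ);print(r.read_state()['wrist_torque'])"
```

```text
t 11.8833 d_tool [0.0013 0.0001 0.0262] rot [-0.0001  0.0021  0.0008] F [-3.3  0.2  8.6] q [-0.12  0.21 -0.39  0.96 -0.   -0.01] w 0.0142
[ 0.03468499  0.56119068 -0.03541544]
```

To row units: 0.003 m is 0.01, 0.0007 m is 0.0023.

Request:
steer_hand(
  offsets=[
    [[0.0023, 0, 0.01], [0, 0, 0], 0.005],
    [[0, 0, 0.01], [0, 0, 0], 0.005],
    [[0, 0, 0.01], [0, 0, 0], 0.005],
    [[0, 0, 0.01], [0, 0, 0], 0.005],
    [[0, 0, 0.01], [0, 0, 0], 0.005],
    [[0, 0, 0.01], [0, 0, 0], 0.005],
  ],
)

```text
t: 12.38
position: [0.5295, 0.0025, 0.0866]
orientation: [0.167, 3.136, -0.0]
ft_force: [0.6, 0.3, 2.4]
gripper_width: 0.0144
finger_force: 81.0
```

```bash
python3 -c "
from h import *
todo(np.array([*PIN,.0797]),RJ);print(r.read_state()['wrist_torque'])"
```

```text
t 12.3833 d_tool [0.0002 0.     0.0069] rot [0.     0.0013 0.0008] F [0.6 0.3 2.4] q [-0.12  0.23 -0.42  0.92  0.   -0.01] w 0.0144
[ 0.00402039 -0.07066767 -0.01044776]
```

To row units: 0.002 m is 0.0067, 0.001 m is 0.0033.

Request:
steer_hand(
  offsets=[
    [[0, 0, 0.0067], [0, 0, 0], 0.005],
    [[0, 0, 0.0067], [0, 0, 0], 0.005],
    [[0, 0, 0.0067], [0, 0, 0], 0.005],
    [[0, 0, 0.0033], [0, 0, 0], 0.005],
    [[0, 0, 0.0033], [0, 0, 0], 0.005],
    [[0, 0, 0], [0, 0, 0], 0.005],
  ],
)

```text
t: 12.88
position: [0.5291, 0.0025, 0.0798]
orientation: [0.167, 3.137, -0.0]
ft_force: [-1.0, -0.5, 7.5]
gripper_width: 0.0147
finger_force: 81.8
```

```bash
python3 -c "
from h import *
todo(np.array([*PIN,.0797]),RJ);print(r.read_state()['wrist_torque'])"
```

```text
t 12.8833 d_tool [-0.0002  0.0001  0.0001] rot [-0.0002  0.0004  0.0008] F [-1.  -0.5  7.5] q [-0.12  0.24 -0.42  0.91 -0.   -0.01] w 0.0147
[-0.01720295  0.28249693  0.00513195]
```

To row units: 0.001 m is 0.0033.

Request:
steer_hand(
  offsets=[
    [[0, 0, 0.0033], [0, 0, 0], 0.005],
    [[0, 0, 0.0033], [0, 0, 0], 0.005],
    [[0, 0, 0], [0, 0, 0], 0.005],
    [[0, 0, 0], [0, 0, 0], 0.005],
  ],
)

```text
t: 13.22
position: [0.5291, 0.0025, 0.0797]
orientation: [0.167, 3.136, -0.001]
ft_force: [-6.6, 1.0, 20.0]
gripper_width: 0.0143
finger_force: 83.7
```

Run:
```python
from h import *
todo(np.array([*PIN,.0797]),RJ)
ims=[]
for nm in("scene","side"):
    s=r.snapshot(nm);ims.append(s["color"])
cv2.imwrite("pics/both4.png",np.hstack([cv2.resize(ims[0][140:260,190:330],(400,343)),cv2.resize(ims[1][200:320,290:430],(400,343))]))
```

```text
t 13.2167 d_tool [-0.0002  0.0001 -0.    ] rot [-0.0004  0.0007  0.0009] F [-6.6  1.  20. ] q [-0.12  0.24 -0.42  0.91 -0.   -0.01] w 0.0143
```

View pics/both4.png

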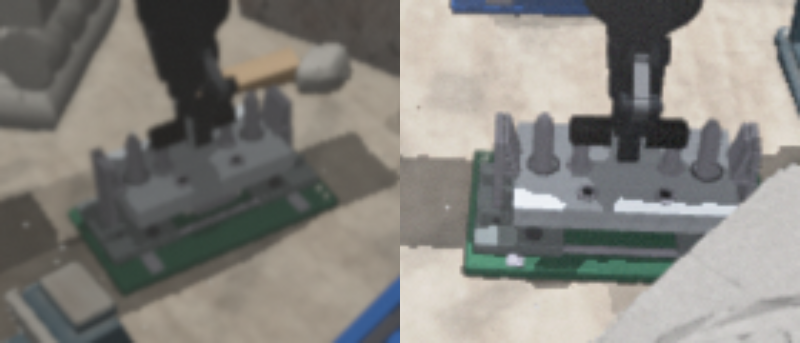

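The force rises with no further motion at exactly the home height, and both catches stand upright at the plate ends. I ease off, let go and retreat.

Careful with the scale: shifts go in shares of 0.3 m and turns go in shares of pi rad. That gives: -0.04 m is -0.1333, -0.03 m is -0.1.

Request:
steer_hand(
  offsets=[
    [[0, 0, -0.0067], [0, 0, 0], 0.005],
    [[0, 0, 0], [0, 0, 0], 0.05],
    [[0, 0, 0], [0, 0, 0], 0.05],
    [[0, 0, 0], [0, 0, 0], 0.05],
    [[0, 0, 0], [0, 0, 0], 0.05],
    [[0, 0, -0.0667], [0, 0, 0], 0.05],
    [[0, 0, -0.1333], [0, 0, 0], 0.05],
    [[0, 0, -0.1333], [0, 0, 0], 0.05],
    [[0, 0, -0.1333], [0, 0, 0], 0.05],
    [[0, 0, -0.1], [0, 0, 0], 0.05],
    [[0, 0, 0], [0, 0, 0], 0.05],
    [[0, 0, 0], [0, 0, 0], 0.05],
  ],
)

```text
t: 14.32
position: [0.5305, 0.0024, 0.2508]
orientation: [0.167, 3.132, -0.0]
ft_force: [0.0, 1.1, 0.2]
gripper_width: 0.0498
finger_force: 0.0
```

Run:
```python
from h import *
todo(np.array([*PIN,.0797]),RJ)
s=r.snapshot("wrist");P=cloud(s);im=s["color"];cv2.imwrite("pics/w5.png",im);np.save("w5.npy",P)
J=R.from_euler("z",YJ).as_matrix();L=(P-[*PIN,.063])@J
k=(abs(L[...,0])<.08)&(abs(L[...,1])<.046)&(abs(L[...,2])<.006);q=L[k]
C=np.c_[q[:,:2],np.ones(len(q))];print("top plane",np.linalg.lstsq(C,q[:,2],rcond=None)[0],cv2.minAreaRect((q[:,:2]*1000).astype(np.float32)))
for sx in(-1,1):
  for zl in(.025,.035,.006):
    m=(L[...,0]*sx>.066)&(L[...,0]*sx<.11)&(abs(L[...,1])<.03)&(abs(L[...,2]-zl)<.005)
    print(sx,zl,m.sum(),np.percentile(L[m][:,0],[2,50,98]).round(4) if m.sum() else 0)
ims=[im]
for nm in("side",):
    s=r.snapshot(nm);ims.append(s["color"][200:320,290:430])
cv2.imwrite("pics/both5.png",np.hstack([cv2.resize(ims[0],(440,275)),cv2.resize(ims[1],(320,275))]))
```

```text
t 14.3167 d_tool [0.002  0.     0.1711] rot [-0.      0.0049  0.0008] F [0.  1.1 0.2] q [-0.12  0.1  -0.2   1.27  0.   -0.01] w 0.0498
top plane [-0.00025805 -0.00040755  0.00076632] ((-1.0834884643554688, -0.1132659912109375), (149.29136657714844, 84.35362243652344), 0.06249282881617546)
-1 0.025 103 [-0.0782 -0.0774 -0.0756]
-1 0.035 397 [-0.0885 -0.0834 -0.0789]
-1 0.006 187 [-0.0757 -0.0719 -0.0669]
1 0.025 179 [0.0746 0.0765 0.0786]
1 0.035 276 [0.0778 0.0828 0.0878]
1 0.006 108 [0.0662 0.0714 0.0732]
```

View pics/both5.png

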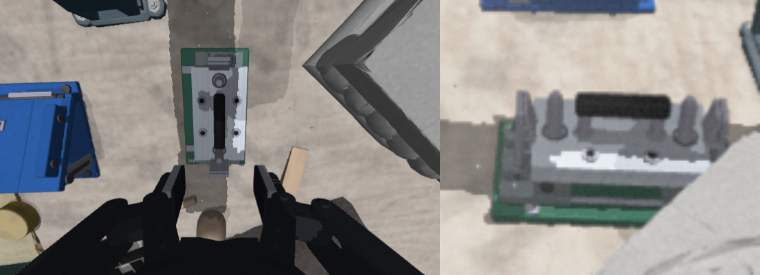

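The plate is level with its top at 0.0638 m (0.063 expected). Both catches are symmetric, with their noses over the plate ends, and the gripper is clear.

```bash
python3 -c "
from rig import r
print(r.sign_off())"
```

```text
the job is handed in; nothing more can be done
None
```

The job is handed in: in the last camera check the plate sat level and home on the jig with both catches snapped over its ends, the gripper had let go and was clear, and about 14.3 s of the 67 s had been used; `sign_off()` returned no verdict.

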